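# Start the vacuum unit with its keys

## Robot

A 6-joint arm with a two-finger parallel gripper is mounted at the origin on a cart in front of the work surface, level with it; the furniture and walls round the work are solid. World frame = base frame: x ahead of the robot, y to its left, z up, the work surface at z = 0. Lengths are in m, angles in rad, forces in N, time in s.
With the tool pointing down it reaches from about 0.425 to 0.95 m from the base axis. Payload 3.5 kg.
Tool frame: the origin (TCP) lies midway between the tips of the shut fingers; the grasp point (between the pads) lies 19 mm behind it; z points along the fingers, y is the direction in which the jaws open and shut (so a half turn about z gives the same grasp; the last joint's range is limited). The gripper opens to 85 mm and grips with 20 to 120 N. Pads are 22 mm wide; open, the fingers measure 114 mm over their backs; the gripper's body (76 mm by 85 mm) begins 54 mm behind the grasp point. The pads swing forward as they close: fully open they stand 13 mm farther back than shut.
Start: joints at [0.974, 0.286, 1.577, -0, 1.279, -0.15], TCP at [0.292, 0.609, 0.231] pointing down, gripper open.
Joint ranges: [-2.77, 2.77], [-0.9, 2.22], [0.21, 2.48], [-1.53, 4.67], [0.24, 2.81], [-2.84, 2.84]. Speed limits (rad/s): [2.79, 2.79, 3.14, 3.14, 3.14, 3.14].

## Interface

Orientations are given as a unit quaternion [x, y, z, w].
In Python, from plant import * gives the robot as it stands.
- The arm moves only by the shell command python3 -m jog 'ROWS' [FORCE]. ROWS is a JSON object of lists of equal length, an entry for each row: "travel": the shift along the world's x, y, z in mm, a list of three; "dr": the turn, a rotation vector about the world's x, y, z in degrees, a list of three; "jaw": the closure in counts, from 0 (fully open) to 255 (shut). In form: {"travel": [[x, y, z], ...], "dr": [[wx, wy, wz], ...], "jaw": [jaw, ...]}. A call has 1 to 5 rows; each row shifts and turns the commanded pose from where the row before left it; what a row does not reach is not made up. A row lasts 1/12 s, in which the tool goes at most 41.7 mm and 7.16 degrees, less where a joint would pass 70% of its speed; a pose out of reach is approached as far as the arm can. A call is refused whole if a number of a shift passes 41.7 or a number of a turn 7.16, either way. A call with a gripper value outside its range is refused whole. The fingers move at their own pace and stop on an object; FORCE is the grip in N (left out, the last holds). Time passes only in rows, so rows that do not move let the fingers close. It gives the time, the measured TCP pose, the force and the opening at its end, in the units of the state.
- get_state(): the state, without advancing time (a new reading comes with each control period).
- read_camera(name): name is "scene" or "top"; returns the picture (400x640x3 uint8, red, green, blue); there is no depth.
- camera_info(name): a dict with "K" (3x3 intrinsics, pixels), "R" (3x3) and "t" (3): a world point X has camera coordinates R X + t. Camera axes: x right, y down, z forward; pixel columns grow to the right and rows downward; lengths in m; the calibration is good to about 2 mm. A picture is of the moment at which its call begins. camera_info takes no time and is no camera call.
- sign_off(): hands the job in, once; it reports no verdict.
The state is a dict: "time": time; "qpos": joint angles; "dq": joint speeds; "joint_efforts": joint torques, N m; "eef_pos": TCP position; "tcp_rot": TCP orientation; "contact_force": force on the tool from outside, world axes, zero at the start; "wrist_torque": the same for the moment, N m; "opening": opening from 0.0 (shut) to 1.0 (fully open).
Only numpy, scipy, OpenCV 4.12 (cv2) and the standard library are available. Lean on these libraries where they do the work, as an engineer would, in place of code of your own. Each camera call takes 0.05 s, during which the arm holds its last target. There are 200 camera calls.

## Task

Start up the vacuum unit that stands on the worktop, pressing its controls from above with your closed fingertips, in this order: first tip the rocker switch over by pressing its raised near half right down, then press the large round pump key fully in, then press the long bar-shaped valve key fully in; each stays where it is pressed. Leave the small round vent key alone, and leave the flask and the rubber bulb beside the unit standing where they are.

Things in the scene. Friction and masses are not known exactly. Their poses are not given: they have to be found in the camera images.
- vacuum_unit: White fixed unit 170 (x) x 270 (y) mm, flat deck 55 mm high, raised housing (47 mm deep, 87 mm high) along its back. Origin: centre of underside; x to its back (away from operator), y left, z up. In the deck, 25 mm in front of centre: a row of four bays at y = 93, 31, -31, -93 mm with black bezels 3 mm thick, holding rocker, pump, valve and vent key (all grey) in any order, square to the unit.
- rocker_cap (a joint): Rocker switch: shallow V-shaped cap 60 mm long (along the unit's x), 26 mm wide, hinged across its middle 6 mm above the deck. 0 = off: far half level, near half rising towards the operator at 0.36 rad, its end 11 mm above the hinge. 0.36 rad = on: near half pressed level, far half raised. Stays; takes about 0.05 N m (2.3 N at the press point). Starts at 0 to 0.04.
- rocker_press (a point): Point on the face of the rocker's near half, 22 mm from the hinge, where to press down. It moves with the rocker; when fully on it is 6 mm above the deck, 22 mm in front of the bay's centre.
- pump_key (a joint): Large round pump key, 38 mm diameter. The key slides straight down 8 mm and stays where it is pushed: 0 is out (cap top 14 mm above the deck), 0.008 is fully in against its stop (6 mm above the deck). Pushing takes about 2.5 N. At the start it reads 0 to 0.0008.
- pump_key_top (a point): Centre of the top of the pump key; moves with it.
- valve_key (a joint): Long bar-shaped valve key, 16 mm (x) by 46 mm (y, left to right). The key slides straight down 8 mm and stays where it is pushed: 0 is out (cap top 14 mm above the deck), 0.008 is fully in against its stop (6 mm above the deck). Pushing takes about 2.5 N. At the start it reads 0 to 0.0008.
- valve_key_top (a point): Centre of the top of the valve key; moves with it.
- vent_key (a joint): Small round vent key, 16 mm diameter, not to be pressed. The key slides straight down 8 mm and stays where it is pushed: 0 is out (cap top 14 mm above the deck), 0.008 is fully in against its stop (6 mm above the deck). Pushing takes about 2.5 N.
- vent_key_top (a point): Centre of the top of the vent key; moves with it.
- flask: Loose glass conical flask with amber contents, 52 mm diameter, 85 mm high, standing to the left of the unit (its centre 50 to 70 mm from the unit's side). Origin: centre of its underside, z up. To be left alone.
- bulb: Loose red rubber pipette bulb, 51 mm diameter, 76 mm high, standing to the right of the unit (its centre 50 to 75 mm from the unit's side). Origin: centre of its underside, z up. To be left alone.

How it is judged:
By the outcome, as a careful person would: the job done as asked, in the order asked, and still so for the second after the job is handed in, with the robot touching nothing.
It also fails if it takes over 38 s, if anything falls off the work surface, if the arm or the gripper's body presses on something with over 40 N, if the wrist force passes 120 N, or if a joint passes its speed limit or range.

## Working session

There is one attempt and no reset: what is moved stays moved. The work goes in short steps, Python scripts to look and compute and a shell command to move; the robot and the scene stay as the last step left them, time stands still between calls to the robot, and variables do not carry over. Pictures are saved under pics/ and viewed, about 8 in all and at most 12, crops included, and the job is handed in when it is done.

```bash
mkdir -p pics
python3 - <<'E'
from plant import *
import cv2
for n in ("top","scene"):
    cv2.imwrite(f"pics/{n}0.png",read_camera(n)[:,:,::-1]); c=camera_info(n); print(n,c["K"],c["R"],c["t"])
s=get_state();print(s)
E
```

```text
top [[517.39041407   0.         329.34741458]
 [  0.         517.39041407 202.86626466]
 [  0.           0.           1.        ]] [[ 0.00327393 -0.9999147   0.01264391]
 [-0.9870008  -0.0052628  -0.16062916]
 [ 0.160682   -0.01195367 -0.98693384]] [0.06927896 0.46662025 1.09009584]
scene [[375.06693186   0.         318.32584903]
 [  0.         375.06693186 198.62119418]
 [  0.           0.           1.        ]] [[ 0.8930237  -0.44948782 -0.02166509]
 [-0.29466385 -0.54768171 -0.78308235]
 [ 0.3401204   0.70569501 -0.62154056]] [-0.39604363  0.24036194  0.68056092]
{'time': 0.1, 'qpos': array([ 9.74012921e-01,  2.87099613e-01,  1.57801163e+00, -1.08226572e-05,
        1.27860650e+00, -1.49959565e-01]), 'dq': array([-0.00083218, -0.00186407, -0.00356653, -0.00024621,  0.00184113,
        0.00022915]), 'joint_efforts': array([ 7.97284829e-04, -4.07294619e+01, -2.93699312e+01, -1.97186660e-04,
        3.40020153e-03, -2.77550646e-05]), 'eef_pos': array([0.29128716, 0.60826358, 0.23008075]), 'tcp_rot': array([ 2.21556381e-01,  9.75146984e-01, -9.91227289e-04, -3.82746626e-04]), 'contact_force': array([ 0.14540587, -0.013861  ,  0.06583409]), 'wrist_torque': array([-0.01935085,  0.01842193, -0.02333529]), 'opening': 0.9968499811212133}
```

View pics/top0.png

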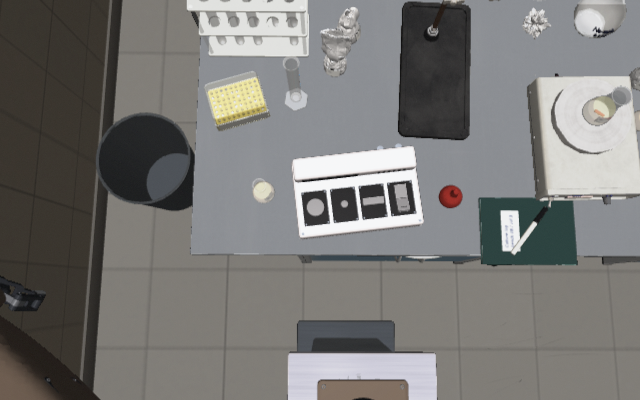

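View pics/scene0.png

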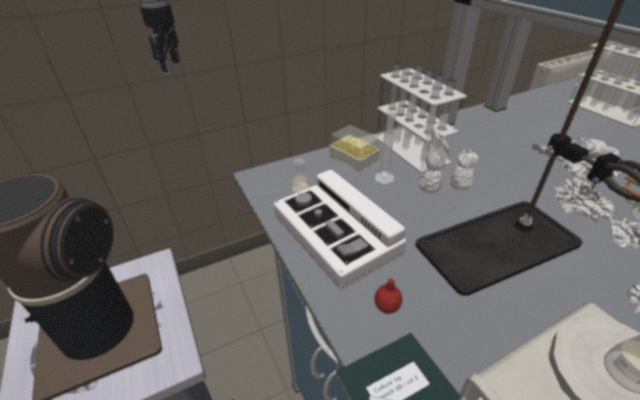

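The top view shows, from left to right, the pump (316,207), vent (344,204), valve (373,201) and rocker (401,198). The flask is at (262,190) and the bulb at (451,196). Next I'll fit the unit's pose from the bezels and key caps.

```bash
cat > h.py <<'E'
from plant import *
import numpy as np, cv2
def ray(n,uv,z):
    c=camera_info(n);K,R,t=map(np.array,(c["K"],c["R"],c["t"]))
    o=-R.T@t; d=R.T@np.linalg.inv(K)@np.array([uv[0],uv[1],1.]); return o+d*(z-o[2])/d[2]
def proj(n,X):
    c=camera_info(n);p=np.array(c["K"])@(np.array(c["R"])@X+np.array(c["t"])); return p[:2]/p[2]
E
python3 - <<'E'
from h import *
from scipy.optimize import least_squares
im=cv2.imread("pics/top0.png"); g=im.max(2)
m=np.zeros_like(g); m[165:235,295:420]=(g[165:235,295:420]<75)*255
m=cv2.morphologyEx(m,cv2.MORPH_CLOSE,np.ones((3,3)))
cs,_=cv2.findContours(m,cv2.RETR_EXTERNAL,cv2.CHAIN_APPROX_NONE)
C=[]
for c in sorted(cs,key=lambda c:c[:,0,0].min()):
    if cv2.contourArea(c)<200: continue
    r=cv2.minAreaRect(c); w=ray("top",r[0],.058); C.append(w); 
    b=[ray("top",p,.058)[:2] for p in cv2.boxPoints(r)]
    print(np.round(r[0],1),np.round(r[1],1),w.round(4),[round(np.linalg.norm(b[i]-b[i-1])*1e3) for i in (1,2)])
C=np.array(C)[:,:2]; print("spacing",np.linalg.norm(np.diff(C,axis=0),axis=1))
f=lambda p:(np.array([[p[0]-np.sin(p[2])*y,p[1]+np.cos(p[2])*y] for y in(.093,.031,-.031,-.093)])-C).ravel()
p=least_squares(f,[.5,0,0]); print("row centre,yaw",p.x,f(p.x)*1e3)
x,y,a=p.x; e=np.array([np.cos(a),np.sin(a)]);l=np.array([-np.sin(a),np.cos(a)])
o=np.array([x,y])+.025*e; print("origin",o)
for n,(lo,hi) in {"top":((285,140),(430,245)),"scene":((265,160),(415,290))}.items():
    I=cv2.imread(f"pics/{n}0.png")[lo[1]:hi[1],lo[0]:hi[0]]; I=cv2.resize(I,None,fx=4,fy=4,interpolation=cv2.INTER_CUBIC)
    P=lambda dx,dy,z:tuple(int(v) for v in ((proj(n,np.r_[o+dx*e+dy*l,z])-lo+.5)*4))
    for poly in [[(-.085,-.135,.055),(-.085,.135,.055),(.038,.135,.055),(.038,-.135,.055)],[(.038,-.135,.087),(.038,.135,.087),(.085,.135,.087),(.085,-.135,.087)]]:
        cv2.polylines(I,[np.array([P(*q) for q in poly])],True,(0,0,255),1)
    for q in [(-.025,.093,.069),(-.025,.031,.069),(-.025,-.031,.069),(-.047,-.093,.069),(-.025,-.093,.061)]: cv2.circle(I,P(*q),3,(0,255,0),1)
    cv2.imwrite(f"pics/{n}1.png",I)
E
```

```text
[314.9 207.7] [32.6 23.7] [0.4523 0.1023 0.058 ] [51, 70]
[343.7 204.4] [32.7 23.7] [0.4597 0.0408 0.058 ] [51, 71]
[372.3 201.2] [32.5 23.7] [ 0.4671 -0.0204  0.058 ] [51, 71]
[400.8 197.9] [32.7 23.5] [ 0.4744 -0.0819  0.058 ] [51, 71]
spacing [0.06191936 0.06164424 0.06192611]
row centre,yaw [0.46339012 0.01023372 0.119888  ] [ 0.00750071  0.2596428  -0.06473238  0.16966375 -0.00587278 -0.18158038
  0.06310445 -0.24772617]
origin [0.48821067 0.01322374]
```

View pics/top1.png

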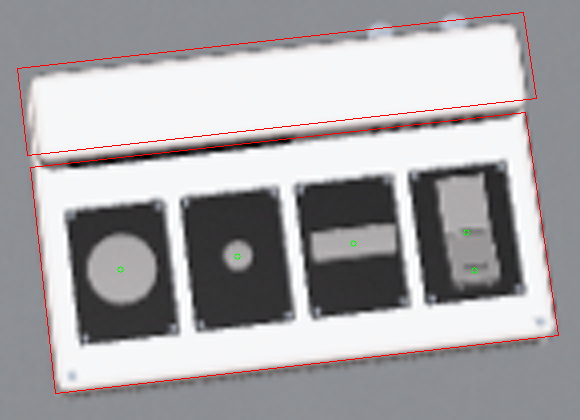

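View pics/scene1.png

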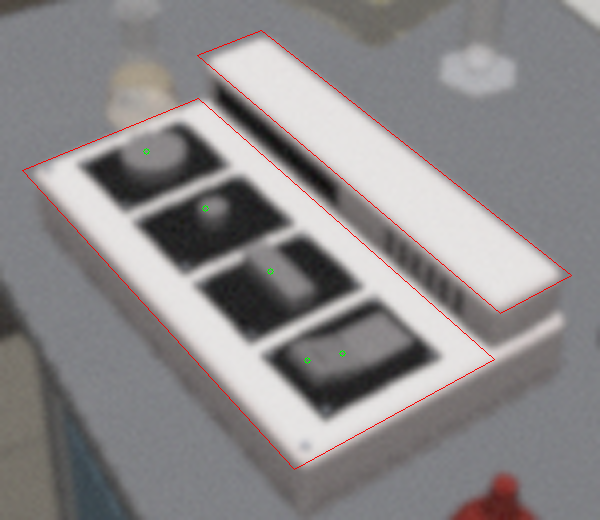

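The fit agrees with both views: bay pitch is 61.8 mm against 62, and the bezels measure 51×71. The unit's yaw is 0.120 rad. Targets are rocker press (0.4527,-0.0848), pump (0.4523,0.1026) and valve (0.4671,-0.0206). I'll shut the fingers, turn the jaw about +32.5° and go to the rocker.

```bash
python3 -m jog '{"travel":[[20,-34,0],[20,-34,0],[20,-34,0],[20,-34,0],[20,-34,0]],"dr":[[0,0,6.5],[0,0,6.5],[0,0,6.5],[0,0,6.5],[0,0,6.5]],"jaw":[255,255,255,255,255]}' 30
python3 -m jog '{"travel":[[20,-36,0],[20,-36,0],[20,-36,0],[0,-36,0],[0,-36,0]],"dr":[[0,0,0],[0,0,0],[0,0,0],[0,0,0],[0,0,0]],"jaw":[255,255,255,255,255]}'
python3 -m jog '{"travel":[[0,-36,-10],[0,-36,-10],[0,-36,-10],[0,-36,-10],[0,-36,-10]],"dr":[[0,0,0],[0,0,0],[0,0,0],[0,0,0],[0,0,0]],"jaw":[255,255,255,255,255]}'
```

```text
time: 0.52
eef_pos: [0.3918, 0.437, 0.2307]
tcp_rot: [-0.063, 0.998, -0.0, -0.0]
contact_force: [1.1, -0.0, -0.0]
opening: 0.298
time: 0.93
eef_pos: [0.452, 0.2567, 0.2307]
tcp_rot: [-0.06, 0.998, -0.0, -0.0]
contact_force: [-0.2, -0.5, -0.5]
opening: 0.002
time: 1.35
eef_pos: [0.4509, 0.0772, 0.1806]
tcp_rot: [-0.06, 0.998, 0.0, -0.0]
contact_force: [0.4, 1.2, -0.0]
opening: 0.0
```

```bash
python3 -m jog '{"travel":[[0,-36,-10],[0,-36,-10],[1,-36,-10],[0,-36,-10],[1,-18,-10]],"dr":[[0,0,0],[0,0,0],[0,0,0],[0,0,0],[0,0,0]],"jaw":[255,255,255,255,255]}'
python3 -m jog '{"travel":[[0,0,-10],[0,0,-10],[0,0,-10],[0,0,0],[0,0,0]],"dr":[[0,0,0],[0,0,0],[0,0,0],[0,0,0],[0,0,0]],"jaw":[255,255,255,255,255]}'
python3 - <<'E'
from h import *
a=[cv2.resize(read_camera(n)[y:y+110,x:x+145,::-1],None,fx=4,fy=4,interpolation=cv2.INTER_CUBIC) for n,x,y in(("top",310,135),("scene",290,165))]
cv2.imwrite("pics/a.png",cv2.resize(np.vstack(a),None,fx=.68,fy=.68))
E
```

```text
time: 1.77
eef_pos: [0.4532, -0.0864, 0.1309]
tcp_rot: [-0.059, 0.998, -0.001, 0.0]
contact_force: [0.1, -0.5, -0.2]
opening: -0.002
time: 2.18
eef_pos: [0.453, -0.0818, 0.1004]
tcp_rot: [-0.061, 0.998, 0.001, -0.001]
contact_force: [0.6, -0.1, 0.1]
opening: 0.001
```

View pics/a.png

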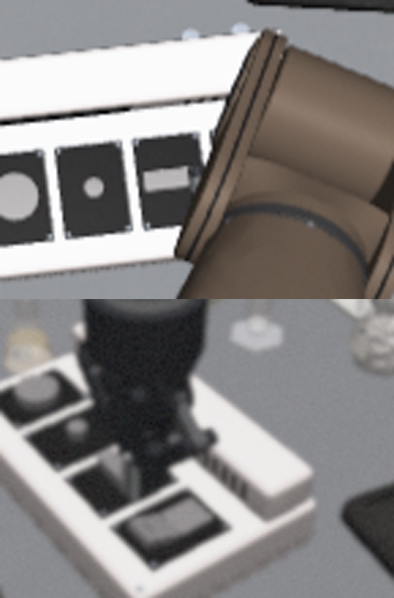

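The tips are 30 mm above the rocker. In the scene view that parallax makes them appear shifted towards the valve key, as expected. Now I'll press.

```bash
python3 -m jog '{"travel":[[0,-3,-10],[0,0,-10],[0,0,-8],[0,0,-4],[0,0,0]],"dr":[[0,0,0],[0,0,0],[0,0,0],[0,0,0],[0,0,0]],"jaw":[255,255,255,255,255]}'
python3 -m jog '{"travel":[[0,0,-3],[0,0,-2],[0,0,-1],[0,0,-1],[0,0,0]],"dr":[[0,0,0],[0,0,0],[0,0,0],[0,0,0],[0,0,0]],"jaw":[255,255,255,255,255]}'
```

```text
time: 2.7
eef_pos: [0.4526, -0.0859, 0.0678]
tcp_rot: [-0.06, 0.998, 0.001, -0.001]
contact_force: [0.1, 0.2, -0.0]
opening: -0.001
time: 3.12
eef_pos: [0.4537, -0.0863, 0.0623]
tcp_rot: [-0.06, 0.998, -0.0, 0.0]
contact_force: [-0.7, 0.1, -0.5]
opening: 0.0
```

```bash
python3 -m jog '{"travel":[[0,0,-1],[0,0,-1],[0,0,0]],"dr":[[0,0,0],[0,0,0],[0,0,0]],"jaw":[255,255,255]}'
python3 -m jog '{"travel":[[0,0,-1],[0,0,0],[0,0,0]],"dr":[[0,0,0],[0,0,0],[0,0,0]],"jaw":[255,255,255]}'
python3 - <<'E'
from h import *
cv2.imwrite("pics/b.png",cv2.resize(read_camera("scene")[165:275,270:415,::-1],None,fx=4,fy=4,interpolation=cv2.INTER_CUBIC))
E
```

```text
time: 3.37
eef_pos: [0.4538, -0.0863, 0.0609]
tcp_rot: [-0.06, 0.998, 0.0, -0.0]
contact_force: [-2.5, -0.0, 6.1]
opening: 0.002
time: 3.62
eef_pos: [0.4539, -0.0864, 0.0608]
tcp_rot: [-0.06, 0.998, 0.0, -0.0]
contact_force: [-5.1, 1.1, 10.6]
opening: -0.0
```

View pics/b.png

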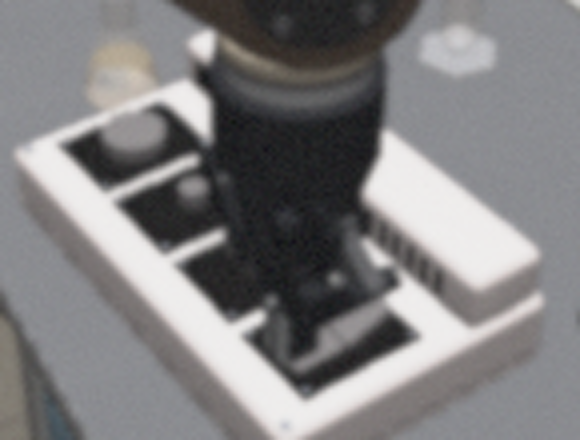

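It reached a firm stop at z=0.0608 with about 10 N, and 0.061 was expected. I'll shift slightly towards the operator, press once more to be sure, then lift away and look.

```bash
python3 -m jog '{"travel":[[-2,0,3],[-2,0,0],[0,0,-3],[0,0,-1],[0,0,0]],"dr":[[0,0,0],[0,0,0],[0,0,0],[0,0,0],[0,0,0]],"jaw":[255,255,255,255,255]}'
python3 -m jog '{"travel":[[0,0,20],[0,0,35],[0,20,20],[1,40,0],[1,40,0]],"dr":[[0,0,0],[0,0,0],[0,0,0],[0,0,0],[0,0,0]],"jaw":[255,255,255,255,255]}'
python3 -m jog '{"travel":[[1,40,0],[0,40,0],[0,5,-10],[0,0,-20],[0,0,0]],"dr":[[0,0,0],[0,0,0],[0,0,0],[0,0,0],[0,0,0]],"jaw":[255,255,255,255,255]}'
python3 - <<'E'
from h import *
s=get_state();print(s["eef_pos"])
cv2.imwrite("pics/c.png",cv2.resize(read_camera("scene")[165:275,270:415,::-1],None,fx=4,fy=4,interpolation=cv2.INTER_CUBIC))
E
```

```text
time: 4.08
eef_pos: [0.4501, -0.0865, 0.0606]
tcp_rot: [-0.06, 0.998, 0.0, -0.001]
contact_force: [-7.0, 2.0, 17.8]
opening: -0.002
time: 4.5
eef_pos: [0.453, 0.0138, 0.1351]
tcp_rot: [-0.058, 0.998, -0.001, 0.002]
contact_force: [-0.1, 0.6, -0.0]
opening: -0.003
time: 4.92
eef_pos: [0.4496, 0.0995, 0.0995]
tcp_rot: [-0.061, 0.998, 0.0, -0.003]
contact_force: [-0.9, 0.1, -1.4]
opening: -0.001
[0.4496084  0.09951267 0.0994542 ]
```

View pics/c.png

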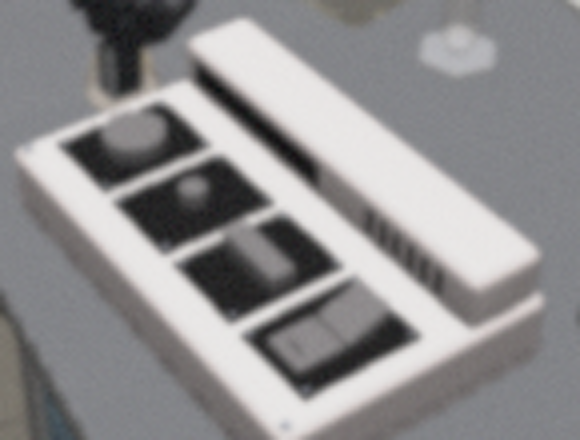

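The rocker is over: its near half (295,345) is flat and its far half (355,305) is raised. Next is the pump.

```bash
python3 -m jog '{"travel":[[2,2,-10],[0,0,-12],[0,0,-8],[0,0,-4],[0,0,-3]],"dr":[[0,0,0],[0,0,0],[0,0,0],[0,0,0],[0,0,0]],"jaw":[255,255,255,255,255]}'
python3 -m jog '{"travel":[[0,0,-2],[0,0,-1],[0,0,-1],[0,0,0]],"dr":[[0,0,0],[0,0,0],[0,0,0],[0,0,0]],"jaw":[255,255,255,255]}'
```

```text
time: 5.38
eef_pos: [0.4544, 0.1001, 0.0659]
tcp_rot: [-0.06, 0.998, -0.0, -0.001]
contact_force: [-0.6, -0.8, 3.1]
opening: -0.001
time: 5.72
eef_pos: [0.4551, 0.1007, 0.0626]
tcp_rot: [-0.06, 0.998, -0.0, 0.001]
contact_force: [0.4, -0.5, 0.9]
opening: 0.005
```

```bash
python3 -m jog '{"travel":[[0,0,-1],[0,0,-1],[0,0,-1],[0,0,0]],"dr":[[0,0,0],[0,0,0],[0,0,0],[0,0,0]],"jaw":[255,255,255,255]}'
```

```text
time: 6.05
eef_pos: [0.4552, 0.1007, 0.061]
tcp_rot: [-0.06, 0.998, -0.0, -0.0]
contact_force: [-4.1, -1.3, 11.1]
opening: 0.001
```

```bash
python3 -m jog '{"travel":[[0,0,-1],[0,0,0]],"dr":[[0,0,0],[0,0,0]],"jaw":[255,255]}'
```

```text
time: 6.22
eef_pos: [0.4552, 0.1008, 0.0609]
tcp_rot: [-0.06, 0.998, -0.0, -0.0]
contact_force: [-7.4, -0.3, 17.5]
opening: 0.002
```

The pump is on its stop at 0.061 with 17 N. Now I'll lift and cross to the valve, passing about 65 mm above the vent.

```bash
python3 -m jog '{"travel":[[0,0,25],[0,0,35],[4,-40,5],[4,-40,0],[4,-41,0]],"dr":[[0,0,0],[0,0,0],[0,0,0],[0,0,0],[0,0,0]],"jaw":[255,255,255,255,255]}'
python3 -m jog '{"travel":[[0,0,0],[0,0,-10],[0,0,-10],[0,0,-5],[0,0,0]],"dr":[[0,0,0],[0,0,0],[0,0,0],[0,0,0],[0,0,0]],"jaw":[255,255,255,255,255]}'
```

```text
time: 6.63
eef_pos: [0.4676, -0.0209, 0.1247]
tcp_rot: [-0.062, 0.998, -0.0, 0.002]
contact_force: [-0.3, 0.9, -0.2]
opening: -0.004
time: 7.05
eef_pos: [0.4646, -0.0185, 0.0955]
tcp_rot: [-0.061, 0.998, 0.001, -0.003]
contact_force: [-1.0, 0.0, -0.5]
opening: 0.0
```

```bash
python3 -m jog '{"travel":[[1,-1,-8],[0,0,-10],[0,0,-6],[0,0,-4],[0,0,-2]],"dr":[[0,0,0],[0,0,0],[0,0,0],[0,0,0],[0,0,0]],"jaw":[255,255,255,255,255]}'
python3 -m jog '{"travel":[[0,0,-2],[0,0,-1],[0,0,-1],[0,0,-1],[0,0,0]],"dr":[[0,0,0],[0,0,0],[0,0,0],[0,0,0],[0,0,0]],"jaw":[255,255,255,255,255]}'
```

```text
time: 7.47
eef_pos: [0.4669, -0.0207, 0.0674]
tcp_rot: [-0.06, 0.998, 0.001, -0.001]
contact_force: [-1.9, 0.3, 2.0]
opening: -0.001
time: 7.88
eef_pos: [0.4679, -0.0213, 0.0635]
tcp_rot: [-0.06, 0.998, -0.0, 0.0]
contact_force: [0.2, 1.2, -0.3]
opening: -0.002
```

```bash
python3 -m jog '{"travel":[[0,0,-1],[0,0,-1],[0,0,-1],[0,0,-1],[0,0,0]],"dr":[[0,0,0],[0,0,0],[0,0,0],[0,0,0],[0,0,0]],"jaw":[255,255,255,255,255]}'
```

```text
time: 8.3
eef_pos: [0.468, -0.0214, 0.0609]
tcp_rot: [-0.06, 0.998, -0.0, -0.0]
contact_force: [-5.2, 0.9, 12.5]
opening: -0.0
```

```bash
python3 -m jog '{"travel":[[0,0,-1],[0,0,0]],"dr":[[0,0,0],[0,0,0]],"jaw":[255,255]}'
```

```text
time: 8.47
eef_pos: [0.468, -0.0214, 0.0608]
tcp_rot: [-0.06, 0.998, 0.0, -0.001]
contact_force: [-9.2, 1.6, 18.9]
opening: 0.001
```

The valve is on its stop. I'll lift, move well clear to the left at height, and check.

```bash
python3 -m jog '{"travel":[[0,0,25],[0,0,35],[0,0,40],[0,30,20],[0,40,0]],"dr":[[0,0,0],[0,0,0],[0,0,0],[0,0,0],[0,0,0]],"jaw":[255,255,255,255,255]}'
python3 -m jog '{"travel":[[0,40,0],[0,40,0],[0,40,0],[0,40,0],[0,40,0]],"dr":[[0,0,0],[0,0,0],[0,0,0],[0,0,0],[0,0,0]],"jaw":[255,255,255,255,255]}'
python3 -m jog '{"travel":[[0,30,0],[0,10,0],[0,0,0],[0,0,0],[0,0,0]],"dr":[[0,0,0],[0,0,0],[0,0,0],[0,0,0],[0,0,0]],"jaw":[255,255,255,255,255]}'
python3 - <<'E'
from h import *
f=dict(fx=4,fy=4,interpolation=cv2.INTER_CUBIC)
t=read_camera("top")[:,:,::-1];s=read_camera("scene")[:,:,::-1]
a=cv2.resize(s[155:315,265:415],None,**f);b=cv2.resize(t[140:245,235:470],None,**f)
b=cv2.resize(b,(600,268));cv2.imwrite("pics/d.png",cv2.resize(np.vstack([a,b]),None,fx=.64,fy=.64,interpolation=cv2.INTER_AREA))
o=cv2.imread("pics/top0.png");print("top diff flask/bulb",[cv2.absdiff(o[y-14:y+14,x-14:x+14],np.ascontiguousarray(t[y-14:y+14,x-14:x+14])).mean() for x,y in((262,190),(451,196))])
o=cv2.imread("pics/scene0.png");print("scene",[cv2.absdiff(o[y-18:y+18,x-14:x+14],np.ascontiguousarray(s[y-18:y+18,x-14:x+14])).mean() for x,y in((300,177),(388,296))])
E
```

```text
time: 8.88
eef_pos: [0.472, 0.0471, 0.1849]
tcp_rot: [-0.058, 0.998, -0.002, 0.007]
contact_force: [1.5, -0.2, 0.5]
opening: 0.002
time: 9.3
eef_pos: [0.4674, 0.2506, 0.1781]
tcp_rot: [-0.06, 0.998, -0.0, 0.001]
contact_force: [0.1, -0.7, -0.4]
opening: -0.004
time: 9.72
eef_pos: [0.4677, 0.2874, 0.1779]
tcp_rot: [-0.06, 0.998, -0.0, -0.0]
contact_force: [0.5, -0.1, -0.3]
opening: -0.001
top diff flask/bulb [np.float64(7.651360544217687), np.float64(5.318452380952381)]
scene [np.float64(2.9070767195767195), np.float64(2.2900132275132274)]
```

View pics/d.png

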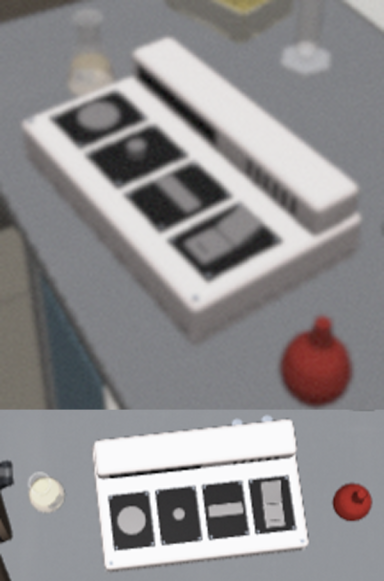

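The pump and valve sit low, the vent at (137,148) is still raised, and the rocker's near half is flat. The flask (top camera 262) and bulb (450) are where they started, and the arm is clear.

```bash
python3 -c "from plant import *; print(sign_off())"
```

```text
the job is handed in; nothing more can be done
None
```

The vacuum unit is started up and the job is handed in, about 10 s into the 38 s limit. With closed fingertips I tipped the rocker, pressed the large pump key, then pressed the valve bar, in that order.

- **Stops:** each control was pressed until it came up firm at a height of about 0.061 m, the height expected when fully on or in. Contact force there was about 18–19 N. I pressed the rocker twice, the second time 4 mm nearer the operator to be sure it was over.
- **Last pictures:** the rocker's near half is flat and its far half raised. The pump and valve keys are down and the vent key is still out. The flask and bulb are at their starting pixel positions, and the arm is clear of everything.
- **Disagreements:** I saw a sideways force of 5–9 N towards the operator at the stops, which I put down to friction. The top picture around the flask and bulb differed slightly from the start (mean 5–8 grey levels), more than the scene picture (2–3). I did not look into why, but their positions matched to about a pixel.

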